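# Fit the drip strip under the warming plate's apron

## Robot

A 6-joint arm with a two-finger parallel gripper is mounted at the origin on the work surface. World frame = base frame: x ahead of the robot, y to its left, z up, the work surface at z = 0. Lengths are in m, angles in degrees, forces in N, time in s.
With the tool pointing down it reaches from about 0.4 to 0.825 m from the base axis. Payload 7 kg.
Tool frame: the origin (TCP) lies on the centre line of the jaws, within the pads' length; the fingertips stand 11 mm ahead of it and the grasp point (between the pads) lies 8 mm behind it; z points along the fingers, y is the line along which they close (so a half turn about z gives the same grasp; the last joint's range is limited). The gripper opens to 88 mm and grips with 3 to 60 N. Pads are 19 mm wide; open, the fingers measure 130 mm over their backs; the gripper's body (78 mm by 193 mm) begins 47 mm behind the grasp point.
Start: joints at [-50.873, 20.546, 0.682, 0, -70.136, -16.507], TCP at [0.26, -0.623, 0.238] pointing down, gripper open.
Joint ranges: [-176.03, 176.03], [-82.01, 121.73], [-58.28, 71.71], [-173.87, 95.51], [-174.79, -0.11], [-173.66, 173.66]. Speed limits (degrees/s): [136.94, 136.94, 172.46, 180, 180, 180].

## Interface

Orientations are given as [roll, pitch, yaw] about the fixed x, y, z axes, in that order (R = Rz(yaw) Ry(pitch) Rx(roll)).
In Python, from plant import r, capture, camera_model, job gives the robot as it stands.
- The arm moves only by the tool drive_tool, never from a script. Its argument "increments" is a list that holds one entry, the list of rows, each a list of 5 numbers: the gripper's target within -1 to 1 (fully open at 1, half-way at 0, shut at -1), then the shift along the tool's x, y, z scaled (see below), then the turn about the tool's z scaled (see below). In form: [[[gripper, tx, ty, tz, roll], ...]]. A call has 1 to 5 rows; each row is the pose to reach, as a shift and turn from the pose commanded when the call began, along the tool's axes at that moment, turning the shorter way round; what a row does not reach only later rows make up. The controller multiplies each number of a shift by 120 mm and each number of a turn by 360 degrees. A row lasts 1/8 s, in which the tool goes at most 62.5 mm and 10.7 degrees, less where a joint would pass 70% of its speed; a pose out of reach is approached as far as the arm can. A call with a number of a shift or a turn outside -1 to 1 is refused whole. A call with a gripper value outside its range is refused whole. The fingers move at their own pace and stop on an object; "squeeze" is the grip in N (left out, the last holds). Time passes only in rows, so rows that repeat a pose let the fingers close. It gives the time, the measured TCP pose, the force, the opening and the grip force at its end, in the units of the state.
- r.get_state(): the state, without advancing time (a new reading comes with each control period).
- capture(name): name is "scene" or "top" or "wrist"; returns the picture (400x640x3 uint8, red, green, blue); there is no depth.
- camera_model(name): a dict with "camera_matrix" (3x3 intrinsics, pixels), "rvec" (rotation vector, rad) and "tvec" (3), from world to camera coordinates, as OpenCV has them. Camera axes: x right, y down, z forward; pixel columns grow to the right and rows downward; lengths in m; the calibration is good to about 2 mm. A picture is of the moment at which its call begins: read the wrist's pose just before it. camera_model takes no time and is no camera call; for the wrist camera it gives the pose at the moment of the call.
- job.close_job(): hands the job in; it is judged then, once.
The state is a dict: "time_s": time; "joints": joint angles; "qd": joint speeds; "joint_torque": joint torques, N m; "tcp_pos": TCP position; "eef_rot": TCP orientation; "contact_force": force on the tool from outside, world axes, zero at the start; "moment": the same for the moment, N m; "gripper_width": finger opening in m; "gripper_force": force on a finger pad.
Only numpy, scipy, OpenCV 4.12 (cv2) and the standard library are available. Lean on these libraries where they do the work, as an engineer would, in place of code of your own. Each camera call takes 0.05 s, during which the arm holds its last target. There are 200 camera calls.

## Task

The candle pouring is over: first turn the warming plate's thermostat knob fully anticlockwise, to off. Then pick up the aluminium drip strip by its upright rib and slide its free long edge (the one farther from the rib) under the hinged steel apron along the front of the warming plate, about 30 mm deep and square, so that the whole edge is under, without lifting the apron or disturbing the tins, jug, spoon and bottle. Finish while holding the strip there and pressing it firmly down flat on the worktop, so that its adhesive backing can take: do not let go.

Things in the scene. Friction and masses are not known exactly. Their poses are not given: they have to be found in the camera images.
- knob (a joint): thermostat knob, rad: 0 = fully anticlockwise seen from above (off, a hard end stop), grows as it is turned clockwise. Starts between 0.6 and 1.35. Stays where it is left (friction about 0.04 N m).
- knob_grip (a point): on the vertical axis of the knob, 7 mm below its top, 37 mm above the plate's steel top. A black disc (44 mm diameter) near the plate's front right corner carries an upright finger bar 42 mm long, 14 mm thick, 30 mm tall; grip the bar across its 14 mm. The point turns with the knob: x axis along the bar (white mark on its top at the -x end), z up.
- apron_edge (a point): middle of the underside of the apron's free lower edge (at rest), 10 mm above the worktop; fixed to the plate. x axis: level, square to the edge, pointing in under the apron; y along the edge; z up. The apron is a 3 mm steel flap 260 mm wide that slopes up from this edge to a hinge on the plate's front face, 50 mm along +x and 26 mm high; the space below is open.
- warmer: the warming plate, a fixed white block 220 mm deep (x), 360 mm wide (y), 55 mm high with a steel top; origin under its centre, x axis away from the apron, which is on its front face (towards the robot).
- apron (a joint): apron hinge, rad: 0 = at rest on its stop, grows as the free edge is lifted (0.1 rad is about 5 mm). Light (0.15 kg), swings freely upward and falls back.
- strip_rib (a point): centre of the drip strip's grip rib, 20 mm above the strip's underside. The rib is upright, 10 mm thick, 120 mm long, its top 36 mm above the underside. x axis: level, across the strip, from the rib towards the free long edge, 77.5 mm away (the other long edge is 17.5 mm behind the rib); y along the rib, z up.
- strip_corner_a (a point): corner of the strip's free long edge, on its underside, at +y end (77.5 mm along x and 80 mm along y from strip_rib, 20 mm below it). Same axes as strip_rib.
- strip_corner_b (a point): corner of the strip's free long edge, on its underside, at -y end. Same axes as strip_rib.
- strip: the loose drip strip, about 0.2 kg: a flat aluminium plate 95 mm (x) by 160 mm (y), 4 mm thick, with the rib. Origin at the middle of its underside, 30 mm along +x from the rib; same axes. Starts flat on the worktop, in front of the plate to the left or right.
- tin_a: candle tin (filled, set), 74 mm diameter, 46 mm tall, standing on the warming plate; origin under its centre. Leave alone.
- tin_b: another such tin standing on the warming plate. Leave alone.
- tin_c: another such tin on the worktop, left. Leave alone.
- tin_d: another such tin on the worktop, right. Leave alone.
- jug: steel pouring jug, 90 mm diameter, 120 mm tall, with one side handle to its +y (37 mm out), on the worktop on the other side from the strip; origin under its centre. Leave alone.
- spoon: spoon 200 mm long with wooden handle, lying on the worktop at the left; origin under its middle. Leave alone.
- bottle: amber bottle 52 mm diameter, 110 mm tall, on the worktop at the right; origin under its centre. Leave alone.
Things that resemble listed ones, but are neither listed nor needed, are in the scene too. What is shaped like the strip but black is not meant.

How it is judged (in metres and radians):
On the way, in this order (a step that is already met when the one before it is completed fails the run):
1. the thermostat knob is turned fully anticlockwise (value of joint knob below 0.07 rad), for 0.2 s.
2. the strip's free edge lies flat on the worktop, wholly under the apron (x of each of strip_corner_a, strip_corner_b in the frame of apron_edge above 0.015 m and y of strip_corner_a in the frame of apron_edge between -0.13 and 0.13 m and height (world z) of each of strip_corner_a, strip_corner_b below 0.005 m and y of strip_corner_b in the frame of apron_edge between -0.13 and 0.13 m), for 0.2 s.
At the end, for the whole second after the job is handed in: Knob within 0.07 rad of its stop; both free-edge corners over 15 mm under the apron, within its width, under 5 mm high; strip level within 0.05 rad, under 20 mm/s; apron below 0.06 rad; fingers on the strip over 3 N, strip pressed on the worktop over 6 N (all of step 2 and value of joint knob below 0.07 rad and value of joint apron below 0.06 rad and angle between strip's own z axis and vertical below 0.05 rad and linear speed of strip below 0.02 m/s and contact force between strip and table above 6 N and contact force between the fingers and strip above 3 N); the arm keeps its last pose, push and grip.
It fails at once if the apron is lifted by more than 0.15 rad (about 8 mm at its edge) (value of joint apron above 0.15 rad).
It fails at once if a tin, the jug, the spoon or the bottle is shifted by more than 30 mm (distance of any of tin_a, tin_b, tin_c, tin_d, jug, spoon, bottle from where it was at the start of the episode above 0.03 m).
It also fails if it takes over 56 s, if anything falls off the work surface, if the arm or the gripper's body presses on something with over 40 N, if the wrist force passes 120 N, or if a joint passes its speed limit or range.

## Working session

There is one attempt and no reset: what is moved stays moved. The work goes in short steps, Python scripts to look and compute and a tool call to move; the robot and the scene stay as the last step left them, time stands still between calls to the robot, and variables do not carry over. Pictures are saved under pics/ and viewed, at most 11 in all, crops included, and the job is handed in when it is done.

Besides the shell and the picture viewer there is one more tool, called after "Request:" by a JSON object that holds its "fn" and its "kwargs". drive_tool: Moves the arm, as the interface text tells. Its arguments: {"type":"object","properties":{"increments":{"type":"array"},"squeeze":{"type":"number"}},"required":["increments"]}

```bash
ls; mkdir -p pics
python3 - <<'E'
from plant import r,capture,camera_model
import cv2
for n in ("top","scene"):
    cv2.imwrite(f"pics/{n}0.png",capture(n)[:,:,::-1])
    m=camera_model(n);print(n,m)
s=r.get_state();print(s)
E
```

```text
pics
top {'camera_matrix': array([[462.63396834,   0.        , 328.09784093],
       [  0.        , 462.63396834, 196.24530177],
       [  0.        ,   0.        ,   1.        ]]), 'rvec': array([ 2.20681939, -2.17025016,  0.05892374]), 'tvec': array([-0.00908882,  0.5013313 ,  1.53656903])}
scene {'camera_matrix': array([[505.54751763,   0.        , 325.35140815],
       [  0.        , 505.54751763, 204.59689177],
       [  0.        ,   0.        ,   1.        ]]), 'rvec': array([ 2.19034469,  1.42400616, -0.44174463]), 'tvec': array([-0.22449078, -0.34212114,  2.1720795 ])}
{'time_s': 0.1, 'joints': array([-5.08727440e+01,  2.05892306e+01,  6.38232545e-01, -1.81944477e-02,
       -7.01369425e+01, -1.65078869e+01]), 'qd': array([ 0.03395997, -0.09970052,  0.1526041 ,  0.10099046, -0.07310768,
       -0.03035496]), 'joint_torque': array([-3.98854652e-03, -5.84161949e+01,  2.93752795e+01,  7.01553270e+00,
        1.02047183e-02, -6.96384245e-05]), 'tcp_pos': array([ 0.25942829, -0.62268296,  0.23668749]), 'eef_rot': array([ 1.79910824e+02, -8.59077636e-03, -1.57386819e+02]), 'contact_force': array([-0.11144578,  0.4200008 ,  0.01774007]), 'moment': array([-0.00340192,  0.00989147, -0.04385377]), 'gripper_force': 0.0, 'gripper_width': 0.08747780723736205}
```

View pics/top0.png

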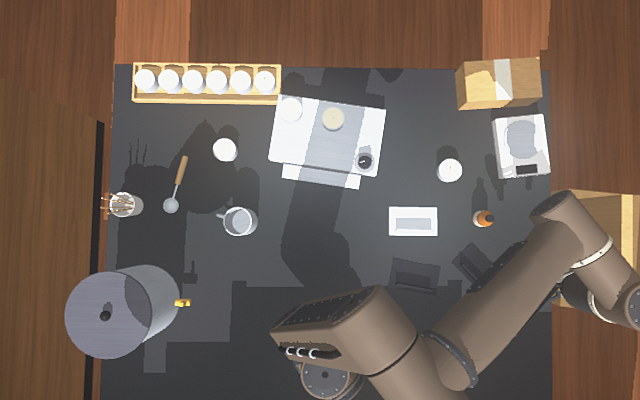

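View pics/scene0.png

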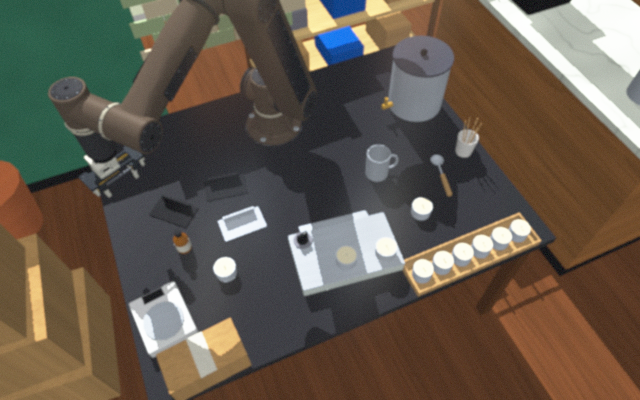

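The top view shows the warmer at about (330,135), with the knob at (365,161) and the apron below it from (283,175) to (360,185). The light strip is at about (413,221) and the black decoys at (415,272) and (473,265). I'll zoom in on the details.

Run:
```python
import cv2,numpy as np
a=cv2.imread("pics/top0.png")[85:245,262:448]
b=cv2.imread("pics/scene0.png")[195:300,205:415]
a=cv2.resize(a,None,fx=4,fy=4,interpolation=cv2.INTER_CUBIC)[:600]
cv2.imwrite("pics/c1.png",a[:600,:]);
cv2.imwrite("pics/c2.png",cv2.resize(b,None,fx=3.8,fy=3.8,interpolation=cv2.INTER_CUBIC))
```

```text
(no output)
```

View pics/c1.png

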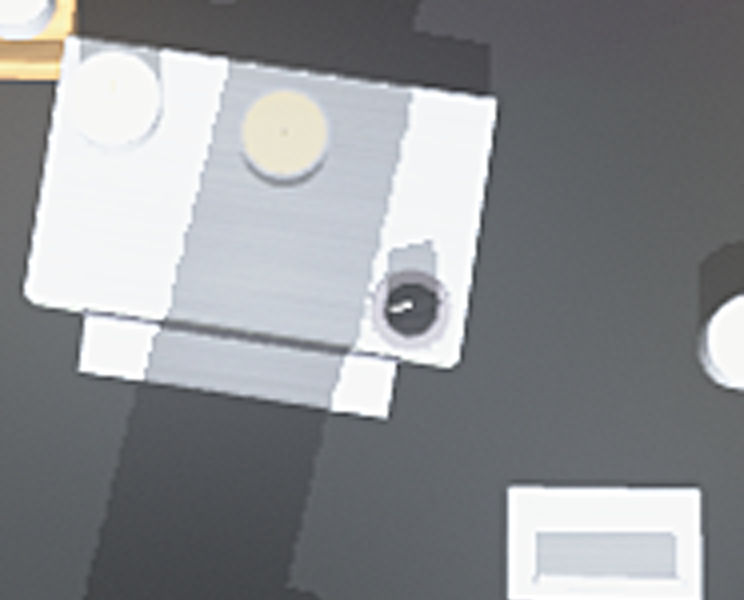

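View pics/c2.png

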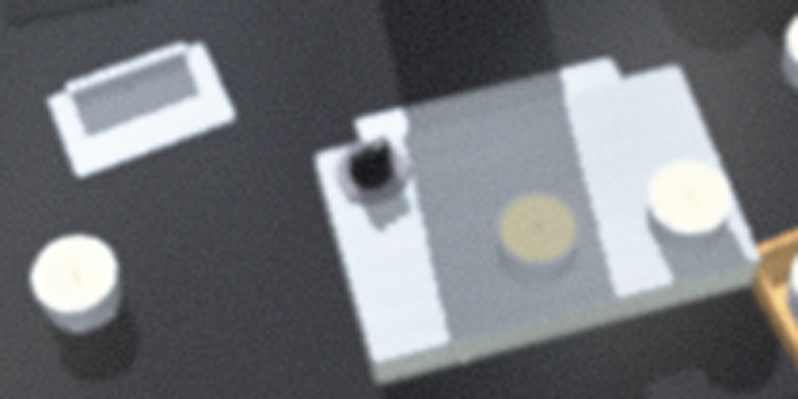

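c1 shows the warmer's top corners at (66,38), (496,98), (460,368) and (25,300), the apron's front edge from (78,373) to (388,418), and the knob at (410,306). The strip's far edge is at (508,488) to (700,488). Its rib is on the robot side, because its shadow falls away from the robot.

```bash
cat > h.py <<'E'
import numpy as np,cv2
from plant import r,capture,camera_model
def ray(m,px,z):
    K=np.array(m["camera_matrix"]);R=cv2.Rodrigues(np.array(m["rvec"]))[0];t=np.array(m["tvec"]).ravel()
    out=[]
    for (u,v) in np.atleast_2d(px):
        d=R.T@np.linalg.solve(K,[u,v,1]);c=-R.T@t;out.append(c+d*(z-c[2])/d[2])
    return np.array(out)
def tool():
    s=r.get_state();return np.array(s["tcp_pos"]),cv2.Rodrigues(np.eye(3))[0],s
def Rz(a):
    c,s=np.cos(a),np.sin(a);return np.array([[c,-s],[s,c]])
E
python3 - <<'E'
from h import *
np.set_printoptions(precision=4,suppress=True)
m=camera_model("top")
f=lambda p:np.array(p)/4+[262,85]-0.375
w=ray(m,f([(66,38),(496,98),(460,368),(25,300)]),.055);print("warm",w)
def yaw(d):return np.degrees(np.arctan2(d[1],d[0]))
print("yaws", yaw(w[0]-w[3]),yaw(w[1]-w[2]),yaw(w[0]-w[1])-90,yaw(w[3]-w[2])-90,"c",w.mean(0), np.linalg.norm(w[0]-w[1]),np.linalg.norm(w[1]-w[2]))
a=ray(m,f([(78,373),(388,418)]),.012);print("apron",a,a.mean(0),yaw(a[0]-a[1])-90,np.linalg.norm(a[0]-a[1]))
print("knob",ray(m,f([(410,304)]),.08))
I=cv2.imread("pics/top0.png");g=cv2.cvtColor(I,6);b=((g>110)*255).astype(np.uint8);mask=np.zeros_like(b);mask[195:245,378:446]=b[195:245,378:446]
rc=cv2.minAreaRect(cv2.findNonZero(mask));p=cv2.boxPoints(rc);q=ray(m,p,.004);print("strip",p,q,q.mean(0))
print(m["tvec"],camera_model("wrist"))
E
```

```text
warm [[ 0.835   0.1702  0.055 ]
 [ 0.7903 -0.186   0.055 ]
 [ 0.566  -0.1587  0.055 ]
 [ 0.6162  0.1988  0.055 ]]
yaws -7.445163945785809 -6.943410010514858 -7.16425344389441 -7.99815715692408 c [0.7019 0.0061 0.055 ] 0.359042258845368 0.22594268967670314
apron [[ 0.561   0.1586  0.012 ]
 [ 0.5273 -0.1029  0.012 ]] [0.5441 0.0279 0.012 ] -7.343773020611067 0.263662936260904
knob [[ 0.6146 -0.1154  0.08  ]]
strip [[388. 206.]
 [437. 206.]
 [437. 235.]
 [388. 235.]] [[ 0.4725 -0.2031  0.004 ]
 [ 0.4752 -0.368   0.004 ]
 [ 0.3778 -0.3683  0.004 ]
 [ 0.375  -0.204   0.004 ]] [ 0.4251 -0.2858  0.004 ]
[-0.0091  0.5013  1.5366] {'camera_matrix': array([[287.9373,   0.    , 319.3187],
       [  0.    , 287.9373, 198.1497],
       [  0.    ,   0.    ,   1.    ]]), 'rvec': array([-1.6462, -2.4691, -0.3519]), 'tvec': array([ 0.673 , -0.0355,  0.3914])}
```

```bash
cat >> h.py <<'E'
def plan(tx,ty,tz,yaw=None,cur=None):
    "list of (tx,ty,tz,turn) normalised calls to reach the pose, max 0.95 / 50 deg per call"
    s=r.get_state();p=np.array(s["tcp_pos"]);w=s["eef_rot"][2];T=np.array([tx,ty,tz])
    print("at",p.round(4),np.round(s["eef_rot"],2),"F",np.round(s["contact_force"],1),"t",round(s["time_s"],2),"w",round(s["gripper_width"],4),"j",np.round(s["joints"],1))
    dy=0 if yaw is None else (yaw-w+180)%360-180
    n=int(max(1,np.ceil(abs(dy)/50),np.ceil(np.linalg.norm(T-p)/.16)))
    for k in range(n):
        a=np.radians(w+dy*k/n);d=(T-p)/n
        X=np.array([np.cos(a),np.sin(a),0]);Y=np.array([np.sin(a),-np.cos(a),0])
        print(np.round([d@X/.12,d@Y/.12,-d[2]/.12,-dy/n/360],4))
E
python3 -c "
from h import *
m=camera_model('wrist');R=cv2.Rodrigues(m['rvec'])[0];c=-R.T@m['tvec'];print('cam',c,'axes',R)
plan(.56,-.13,.24,-63)"
```

```text
cam [ 0.19072952 -0.65087607  0.38401304] axes [[-0.38493473  0.9229394   0.00284906]
 [ 0.88697983  0.36908005  0.27757287]
 [ 0.25513141  0.1093745  -0.96070036]]
at [ 0.2594 -0.6227  0.2367] [ 1.7991e+02 -1.0000e-02 -1.5739e+02] F [-0.1  0.4  0. ] t 0.1 w 0.0875 j [-50.9  20.6   0.6  -0.  -70.1 -16.5]
[-0.9727  0.7067 -0.0069 -0.0655]
[-1.1743  0.2583 -0.0069 -0.0655]
[-1.1795 -0.2334 -0.0069 -0.0655]
[-0.9874 -0.686  -0.0069 -0.0655]
```

Request:
{"fn": "drive_tool", "kwargs": {"increments": [[[1,-0.95,0.7,0,-0.065],[1,-0.95,0.7,0,-0.065],[1,-0.95,0.7,0,-0.065],[1,-0.95,0.7,0,-0.065]]]}}

```text
time_s: 0.6
tcp_pos: [0.3332, -0.5009, 0.2378]
eef_rot: [-180.0, 0.0, -133.9]
contact_force: [-0.3, -0.7, -0.0]
gripper_width: 0.0876
gripper_force: 0.0
```

Request:
{"fn": "drive_tool", "kwargs": {"increments": [[[1,-1,0.26,0,-0.065],[1,-1,0.26,0,-0.065],[1,-1,0.26,0,-0.065]]]}}

```text
time_s: 0.98
tcp_pos: [0.3947, -0.3921, 0.2377]
eef_rot: [-180.0, 0.0, -110.3]
contact_force: [-0.6, -0.9, 0.3]
gripper_width: 0.0879
gripper_force: 0.0
```

Request:
{"fn": "drive_tool", "kwargs": {"increments": [[[1,-1,-0.23,0,-0.065],[1,-1,-0.23,0,-0.065],[1,-1,-0.23,0,-0.065]]]}}

```text
time_s: 1.35
tcp_pos: [0.463, -0.2899, 0.2374]
eef_rot: [180.0, -0.0, -86.9]
contact_force: [0.1, -1.4, -0.6]
gripper_width: 0.0875
gripper_force: 0.0
```

```bash
python3 -c "
from h import *
plan(.58,-.10,.24,-63)"
```

```text
at [ 0.463  -0.2899  0.2374] [180.    -0.   -86.95] F [ 0.1 -1.4 -0.6] t 1.35 w 0.0875 j [-11.5   8.5 -15.7   0.  -65.9  14.5]
[-0.7642 -0.5288 -0.0109 -0.0333]
[-0.6379 -0.6758 -0.0109 -0.0333]
```

Request:
{"fn": "drive_tool", "kwargs": {"increments": [[[1,-0.76,-0.53,0,-0.033],[1,-0.76,-0.53,0,-0.033],[1,-0.76,-0.53,0,-0.033]]]}}

```text
time_s: 1.72
tcp_pos: [0.5216, -0.1966, 0.2371]
eef_rot: [180.0, -0.0, -75.3]
contact_force: [0.5, -0.8, 0.1]
gripper_width: 0.0876
gripper_force: 0.0
```

Request:
{"fn": "drive_tool", "kwargs": {"increments": [[[1,-0.64,-0.68,0,-0.033],[1,-0.64,-0.68,0,-0.033],[1,-0.64,-0.68,0,-0.033],[1,-0.64,-0.68,0,-0.033]]]}}

```text
time_s: 2.22
tcp_pos: [0.5795, -0.1035, 0.2371]
eef_rot: [179.9, 0.0, -63.6]
contact_force: [0.0, 0.4, -0.2]
gripper_width: 0.0878
gripper_force: 0.0
```

Run:
```python
from h import *
import pickle
np.set_printoptions(precision=4,suppress=True)
m=camera_model('wrist');I=capture('wrist')[:,:,::-1];cv2.imwrite('pics/w1.png',I);pickle.dump(m,open('w1.pkl','wb'))
K=m['camera_matrix'];print('knob px guess',cv2.projectPoints(np.array([[.613,-.115,.099],[.544,.028,.01],[.4725,-.2,.004]]),m['rvec'],m['tvec'],K,None)[0].reshape(-1,2))
plan(.613,-.115,.15,-63)
```

```text
knob px guess [[294.9529 165.6894]
 [301.1087 263.7701]
 [426.0962 142.9381]]
at [ 0.5793 -0.1037  0.2373] [179.95   0.01 -63.58] F [-0.4  0.1  0.8] t 2.27 w 0.0873 j [  8.9  12.5 -10.6   0.  -67.   17.5]
[ 0.2096 -0.2094  0.7272 -0.0016]
```

View pics/w1.png

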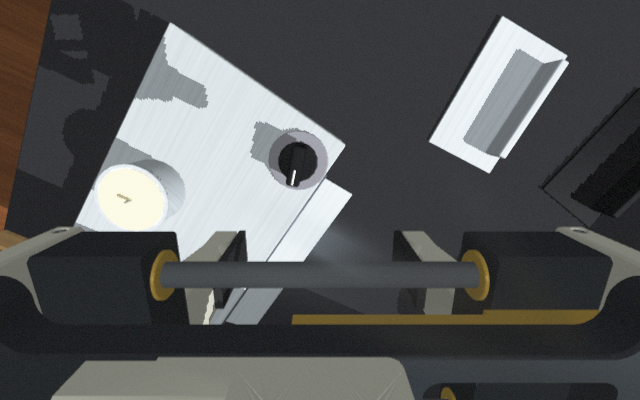

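The wrist view shows the knob at about (299,160), with its white mark near (293,178). The strip's corners are at (500,16), (567,62), (490,173) and (430,141). I'll enlarge the knob.

Run:
```python
import cv2,numpy as np
I=cv2.imread('pics/w1.png')
a=cv2.resize(I[120:200,250:350],None,fx=6,fy=6,interpolation=cv2.INTER_CUBIC).astype(float)
a=np.clip(255*(a/255)**.45,0,255).astype(np.uint8)
cv2.imwrite('pics/c3.png',a)
```

```text
(no output)
```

View pics/c3.png

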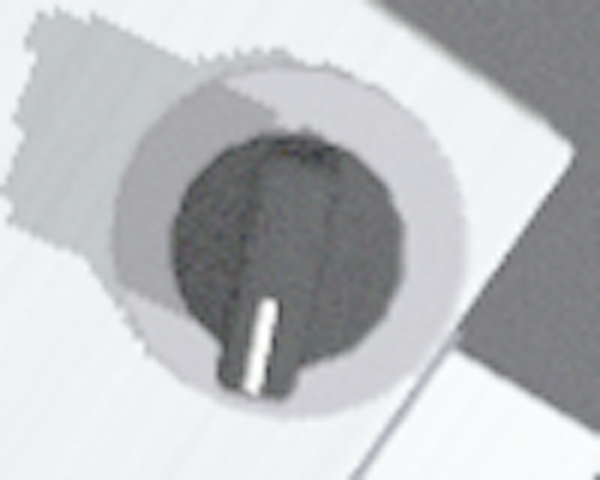

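The crop shows the bar running from its mark end at about (258,388) to its far end at about (300,148).

Run:
```python
from h import *
import pickle
np.set_printoptions(precision=4,suppress=True)
m=pickle.load(open('w1.pkl','rb'))
f=lambda p:(np.array(p)+.5)/6-.5+[250,120]
def yaw(d):return np.degrees(np.arctan2(d[1],d[0]))
for a,b in [((253,392),(267,300)),((228,365),(258,160)),((297,380),(333,175)),((258,388),(300,148))]:
    q=ray(m,f([a,b]),.099);print(q,yaw(q[1]-q[0]),np.linalg.norm(q[1]-q[0]),q.mean(0))
q=ray(m,[(500,16),(567,62),(490,173),(430,141)],.004);print("strip",q,yaw(q[0]-q[3]),yaw(q[1]-q[2]),q.mean(0))
q=ray(m,[(351.5,194.5)],.013);print('apron right',q)
c=ray(m,f([(289,240)]),.055);print('disc base',c)
plan(.613,-.115,.15,-63)
```

```text
[[ 0.6075 -0.0957  0.099 ]
 [ 0.6121 -0.111   0.099 ]] -73.45281290677028 0.016045209409336264 [ 0.6098 -0.1034  0.099 ]
[[ 0.6133 -0.098   0.099 ]
 [ 0.6232 -0.1314  0.099 ]] -73.39731689785579 0.03479012256025264 [ 0.6183 -0.1147  0.099 ]
[[ 0.6017 -0.1009  0.099 ]
 [ 0.6112 -0.1346  0.099 ]] -74.34189622546067 0.035067351944920756 [ 0.6065 -0.1178  0.099 ]
[[ 0.6071 -0.0967  0.099 ]
 [ 0.6179 -0.1362  0.099 ]] -74.64450409265898 0.04097260671860318 [ 0.6125 -0.1164  0.099 ]
strip [[ 0.4739 -0.3619  0.004 ]
 [ 0.3718 -0.3581  0.004 ]
 [ 0.3742 -0.2044  0.004 ]
 [ 0.4693 -0.2044  0.004 ]] -88.31658483892826 -90.91596944614362 [ 0.4223 -0.2822  0.004 ]
apron right [[ 0.5286 -0.097   0.013 ]]
disc base [[ 0.6131 -0.1144  0.055 ]]
at [ 0.5793 -0.1037  0.2373] [179.95   0.01 -63.58] F [-0.4  0.1  0.8] t 2.27 w 0.0873 j [  8.9  12.5 -10.6   0.  -67.   17.5]
[ 0.2096 -0.2094  0.7272 -0.0016]
```

```bash
python3 -c "
from h import *
plan(.6125,-.116,.135,-73.9)"
```

```text
at [ 0.5793 -0.1037  0.2373] [ 1.7995e+02  1.0000e-02 -6.3580e+01] F [-0.4  0.1  0.8] t 2.27 w 0.0873 j [  8.9  12.5 -10.6   0.  -67.   17.5]
[ 0.2153 -0.2019  0.8522  0.0287]
```

Request:
{"fn": "drive_tool", "kwargs": {"increments": [[[1,0.215,-0.202,0.2,0.0287],[1,0.215,-0.202,0.6,0.0287],[1,0.215,-0.202,0.85,0.0287],[1,0.215,-0.202,0.85,0.0287]]]}}

```text
time_s: 2.78
tcp_pos: [0.6109, -0.1158, 0.1333]
eef_rot: [179.7, 0.1, -73.9]
contact_force: [-0.5, 0.0, 0.4]
gripper_width: 0.0876
gripper_force: 0.0
```

```bash
python3 -c "
from h import *
plan(.6125,-.116,.084,-73.9)"
```

```text
at [ 0.6109 -0.1158  0.1333] [ 1.7972e+02  6.0000e-02 -7.3910e+01] F [-0.5  0.   0.4] t 2.77 w 0.0876 j [  7.2  20.5 -13.9  -0.  -55.9   8.9]
[ 0.0053 -0.012   0.4109 -0.    ]
```

Request:
{"fn": "drive_tool", "kwargs": {"increments": [[[1,0.005,-0.012,0.2,0],[1,0.005,-0.012,0.4,0],[1,0.005,-0.012,0.41,0],[-0.4,0.005,-0.012,0.41,0],[-1,0.005,-0.012,0.41,0]]], "squeeze": 25}}

```text
time_s: 3.4
tcp_pos: [0.6156, -0.1144, 0.0881]
eef_rot: [-179.9, -0.0, -73.8]
contact_force: [0.0, 0.5, 0.0]
gripper_width: 0.0729
gripper_force: 0.0
```

Request:
{"fn": "drive_tool", "kwargs": {"increments": [[[-1,0,0,0,0],[-1,0,0,0,0],[-1,0,0,0,0],[-1,0,0,0,0]]]}}

```text
time_s: 3.9
tcp_pos: [0.6147, -0.1142, 0.0864]
eef_rot: [180.0, 0.0, -73.7]
contact_force: [0.0, -0.1, -1.0]
gripper_width: 0.0333
gripper_force: 0.0
```

Request:
{"fn": "drive_tool", "kwargs": {"increments": [[[-1,0,0,0,0],[-1,0,0,0,0],[-1,0,0,0,0],[-1,0,0,0,0]]]}}

```text
time_s: 4.4
tcp_pos: [0.6123, -0.1151, 0.0862]
eef_rot: [179.7, 0.0, -73.8]
contact_force: [-6.6, -2.5, 4.9]
gripper_width: 0.0142
gripper_force: 25.0
```

Request:
{"fn": "drive_tool", "kwargs": {"increments": [[[-1,0,0,0,-0.14],[-1,0,0,0,-0.14],[-1,0,0,0,-0.14],[-1,0,0,0,-0.14],[-1,0,0,0,-0.14]]]}}

```text
time_s: 5.03
tcp_pos: [0.6122, -0.1152, 0.0862]
eef_rot: [179.8, 0.2, -23.1]
contact_force: [-7.8, -2.7, 4.7]
gripper_width: 0.0138
gripper_force: 25.0
```

```bash
python3 -c "
from h import *
plan(.6125,-.116,.086,-7);print(r.get_state()['moment'])"
```

```text
at [ 0.6122 -0.1152  0.0862] [179.84   0.22 -23.09] F [-7.8 -2.7  4.7] t 5.03 w 0.0138 j [  7.3  23.4 -16.6   0.  -50.3  59.6]
[ 0.0047  0.0049  0.0017 -0.0447]
[-1.32756253  2.68960999 -0.06700279]
```

Request:
{"fn": "drive_tool", "kwargs": {"increments": [[[-1,0,0,0,-0.022],[-1,0,0,0,-0.044],[-1,0,0,0,-0.044]]]}}

```text
time_s: 5.4
tcp_pos: [0.6122, -0.1153, 0.0862]
eef_rot: [179.9, 0.3, -7.5]
contact_force: [-7.1, -3.7, 4.3]
gripper_width: 0.0138
gripper_force: 25.0
```

```bash
python3 -c "
from h import *
plan(.6125,-.116,.086,-7);print(r.get_state()['moment'])"
```

```text
at [ 0.6122 -0.1153  0.0862] [179.91   0.25  -7.46] F [-7.1 -3.7  4.3] t 5.4 w 0.0138 j [  7.3  23.4 -16.6   0.  -50.3  75.2]
[ 0.0031  0.0056  0.0017 -0.0013]
[-1.44242818  2.61078201 -0.14172084]
```

Request:
{"fn": "drive_tool", "kwargs": {"increments": [[[-1,0,0,0,-0.014],[-1,0,0,0,-0.014]]]}}

```text
time_s: 5.65
tcp_pos: [0.6125, -0.1153, 0.0862]
eef_rot: [179.9, 0.2, -2.5]
contact_force: [-6.2, -4.1, 5.2]
gripper_width: 0.0146
gripper_force: 26.6
```

```bash
python3 -c "
from h import *
plan(.6125,-.116,.086,-7);print(r.get_state()['moment'])"
```

```text
at [ 0.6125 -0.1153  0.0862] [179.95   0.22  -2.51] F [-6.2 -4.1  5.2] t 5.65 w 0.0146 j [  7.3  23.4 -16.5   0.  -50.3  80.2]
[0.0001 0.0058 0.0013 0.0125]
[-1.47143138  2.20435946 -0.65225527]
```

Request:
{"fn": "drive_tool", "kwargs": {"increments": [[[0.2,0,0,0,0],[0.2,0,0,0,0],[0.2,0,0,0,0],[0.2,0,0,0,0]]]}}

```text
time_s: 6.15
tcp_pos: [0.6148, -0.114, 0.0863]
eef_rot: [-180.0, -0.0, -2.5]
contact_force: [-0.3, 0.6, -0.4]
gripper_width: 0.0489
gripper_force: 0.0
```

Request:
{"fn": "drive_tool", "kwargs": {"increments": [[[0.4,0,0,-0.5,0],[0.7,-0.1,0,-1,0],[1,-0.1,0,-1,0]]]}}

```text
time_s: 6.52
tcp_pos: [0.6052, -0.1137, 0.2125]
eef_rot: [-180.0, -0.6, -2.4]
contact_force: [0.7, 0.5, -0.4]
gripper_width: 0.0758
gripper_force: 0.0
```

Run:
```python
from h import *
import pickle
np.set_printoptions(precision=4,suppress=True)
m=camera_model('wrist');I=capture('wrist')[:,:,::-1];cv2.imwrite('pics/w2.png',I);pickle.dump(m,open('w2.pkl','wb'))
K=m['camera_matrix'];k=cv2.projectPoints(np.array([[.6125,-.116,.099],[.544,.028,.01],[.527,-.1,.01],[.391,-.282,.036]]),m['rvec'],m['tvec'],K,None)[0].reshape(-1,2);print(k)
u,v=k[0].astype(int)
if 0<=u<640: cv2.imwrite('pics/c4.png',cv2.resize(I[max(v-50,0):v+50,max(u-60,0):u+60],None,fx=5,fy=5,interpolation=cv2.INTER_CUBIC))
print(max(u-60,0),max(v-50,0))
plan(.391,-.283,.2,-90)
```

```text
[[322.7167 191.4703]
 [213.8023 229.9438]
 [312.4139 238.2593]
 [451.7982 334.3041]]
262 141
at [ 0.6038 -0.1135  0.2095] [-179.95   -0.32   -2.46] F [-0.3 -0.1 -0.5] t 6.58 w 0.0799 j [  7.6  15.8  -9.9   0.  -64.   80. ]
[-0.8558  0.7437  0.0394  0.1216]
[-0.1035  1.129   0.0394  0.1216]
```

View pics/w2.png

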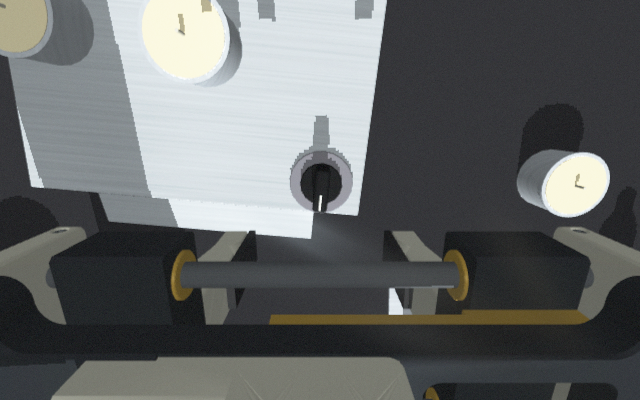

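The wrist view shows the knob's mark at (320,203), so the bar points to the front (off). The apron's right corner is at (310,238), where I predicted it. Next I move over the strip.

Request:
{"fn": "drive_tool", "kwargs": {"increments": [[[1,-0.85,0.74,0.04,0.12],[1,-0.85,0.74,0.04,0.12],[1,-0.85,0.74,0.04,0.12],[1,-0.85,0.74,0.04,0.12],[1,-0.85,0.74,0.04,0.12]]]}}

```text
time_s: 7.2
tcp_pos: [0.4964, -0.1981, 0.2007]
eef_rot: [180.0, 0.1, -45.6]
contact_force: [-0.1, 0.4, -0.4]
gripper_width: 0.0873
gripper_force: 0.0
```

Request:
{"fn": "drive_tool", "kwargs": {"increments": [[[1,-0.1,0.9,0.1,0.12],[1,-0.1,0.9,0.1,0.12],[1,-0.1,0.9,0.1,0.12],[1,-0.1,0.9,0.1,0.12],[1,-0.1,0.9,0.1,0.12]]]}}

```text
time_s: 7.82
tcp_pos: [0.4112, -0.2647, 0.189]
eef_rot: [180.0, 0.0, -88.6]
contact_force: [0.7, -0.6, -0.3]
gripper_width: 0.088
gripper_force: 0.0
```

Run:
```python
from h import *
import pickle
np.set_printoptions(precision=4,suppress=True)
m=camera_model('wrist');I=capture('wrist')[:,:,::-1];cv2.imwrite('pics/w3.png',I);pickle.dump(m,open('w3.pkl','wb'))
K=m['camera_matrix'];k=cv2.projectPoints(np.array([[.394,-.284,.036],[.394,-.344,.036],[.4715,-.204,.004],[.4715,-.364,.004]]),m['rvec'],m['tvec'],K,None)[0].reshape(-1,2);print(k)
plan(.394,-.284,.15,-90)
```

```text
[[336.1656 169.0505]
 [338.6528 109.5862]
 [269.4121 226.6993]
 [265.9539  88.8576]]
at [ 0.4113 -0.2647  0.1891] [179.95   0.01 -88.48] F [0.9 0.3 0.3] t 7.88 w 0.0878 j [ -9.7   5.2 -26.2  -0.  -58.6  11.2]
[0.1569 0.1484 0.3258 0.0042]
```

View pics/w3.png

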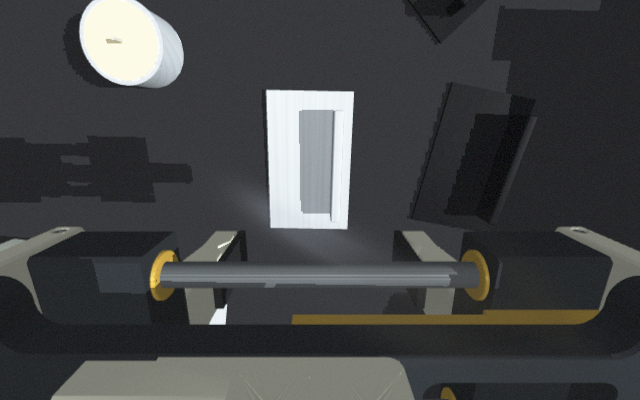

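The wrist view shows the strip's corners at (266,90), (353,92), (348,229) and (270,229), with the rib running along columns 332–342. This matches the prediction.

Run:
```python
from h import *
import pickle
np.set_printoptions(precision=4,suppress=True)
m=pickle.load(open('w3.pkl','rb'))
I=cv2.imread('pics/w3.png');g=cv2.cvtColor(I,6)
b=np.zeros_like(g);b[80:235,255:360]=((g>95)*255).astype(np.uint8)[80:235,255:360]
c=max(cv2.findContours(b,0,1)[0],key=cv2.contourArea)
p=cv2.approxPolyDP(cv2.convexHull(c),4,True).reshape(-1,2);print(p)
p=np.array([(266,90),(353.5,92),(348,229),(270,229)])
q=ray(m,p,.004);print(q,q.mean(0))
yaw=lambda d:np.degrees(np.arctan2(d[1],d[0]))
print(yaw(q[0]-q[3]),yaw(q[1]-q[2]),yaw(q[0]-q[1]),yaw(q[3]-q[2]))
R=ray(m,[(337.5,110.5),(335.5,221)],.036);print('rib',R,R.mean(0),yaw(R[0]-R[1]))
```

```text
[[267  89]
 [353  91]
 [346 229]
 [270 227]]
[[ 0.4715 -0.3628  0.004 ]
 [ 0.3766 -0.3632  0.004 ]
 [ 0.3741 -0.2033  0.004 ]
 [ 0.4708 -0.201   0.004 ]] [ 0.4233 -0.2826  0.004 ]
-89.77407607569198 -89.11355924109297 0.20778500709307363 1.3978953217886376
rib [[ 0.3951 -0.3431  0.036 ]
 [ 0.3923 -0.2256  0.036 ]] [ 0.3937 -0.2843  0.036 ] -88.64110789553297
```

```bash
python3 -c "
from h import *
plan(.3937,-.2837,.08,-89.3)"
```

```text
at [ 0.4113 -0.2647  0.1891] [ 1.7995e+02  1.0000e-02 -8.8480e+01] F [0.9 0.3 0.3] t 7.88 w 0.0878 j [ -9.7   5.2 -26.2  -0.  -58.6  11.2]
[0.1543 0.1509 0.9091 0.0023]
```

Request:
{"fn": "drive_tool", "kwargs": {"increments": [[[0.2,0.154,0.151,0.3,0.002],[0.2,0.154,0.151,0.7,0.002],[0.2,0.154,0.151,0.91,0.002],[0.2,0.154,0.151,0.91,0.002]]], "squeeze": 40}}

```text
time_s: 8.38
tcp_pos: [0.3922, -0.2832, 0.0786]
eef_rot: [179.7, 0.1, -89.3]
contact_force: [1.0, 0.3, 0.4]
gripper_width: 0.055
gripper_force: 0.0
```

```bash
python3 -c "
from h import *
plan(.3937,-.2837,.02,-89.3)"
```

```text
at [ 0.3922 -0.2832  0.0786] [ 1.7974e+02  7.0000e-02 -8.9300e+01] F [1.  0.3 0.4] t 8.38 w 0.055 j [-12.5  12.6 -34.6  -0.  -43.   13.2]
[ 0.0042 -0.0121  0.488  -0.    ]
```

Request:
{"fn": "drive_tool", "kwargs": {"increments": [[[0.2,0,0,0.25,0],[0.2,0,0,0.48,0],[0.2,0,0,0.5,0],[0.2,0,0,0.5,0],[-0.5,0,0,0.5,0]]]}}

```text
time_s: 9.0
tcp_pos: [0.3946, -0.284, 0.0217]
eef_rot: [-179.9, -0.0, -89.5]
contact_force: [-0.9, 0.2, -0.1]
gripper_width: 0.0467
gripper_force: 0.0
```

Request:
{"fn": "drive_tool", "kwargs": {"increments": [[[-1,0,0,0,0],[-1,0,0,0,0],[-1,0,0,0,0],[-1,0,0,0,0],[-1,0,0,0,0]]]}}

```text
time_s: 9.62
tcp_pos: [0.3936, -0.2837, 0.0204]
eef_rot: [180.0, -0.0, -89.6]
contact_force: [-0.4, 1.0, 1.9]
gripper_width: 0.01
gripper_force: 40.0
```

Request:
{"fn": "drive_tool", "kwargs": {"increments": [[[-1,0,0,0,0],[-1,0,0,0,0],[-1,0,0,0,0]]]}}

```text
time_s: 10.0
tcp_pos: [0.3935, -0.2837, 0.0204]
eef_rot: [180.0, -0.0, -89.6]
contact_force: [-0.9, 0.9, 3.1]
gripper_width: 0.0098
gripper_force: 40.0
```

Request:
{"fn": "drive_tool", "kwargs": {"increments": [[[-1,0,0,-0.15,0],[-1,-0.2,0,-0.35,0],[-1,-0.5,0,-0.35,0],[-1,-0.9,0,-0.35,0],[-1,-0.9,0,-0.35,0]]]}}

```text
time_s: 10.62
tcp_pos: [0.3926, -0.1736, 0.0624]
eef_rot: [-180.0, 0.0, -89.4]
contact_force: [0.1, -0.5, -1.6]
gripper_width: 0.0098
gripper_force: 40.0
```

Request:
{"fn": "drive_tool", "kwargs": {"increments": [[[-1,-0.4,0,0,0.01],[-1,-0.85,-0.1,0,0.0217],[-1,-0.85,-0.1,0,0.0217],[-1,-0.85,-0.1,0,0.0217]]]}}

```text
time_s: 11.12
tcp_pos: [0.4038, -0.0738, 0.0621]
eef_rot: [180.0, -0.0, -97.3]
contact_force: [0.5, -0.3, -1.0]
gripper_width: 0.0096
gripper_force: 40.0
```

```bash
python3 -c "
from h import *
import pickle
m=pickle.load(open('w2.pkl','rb'));q=ray(m,[(310.5,238.5),(108,221)],.011);d=q[1]-q[0]
print(q,q.mean(0),np.degrees(np.arctan2(d[1],d[0]))-90,np.linalg.norm(d))
plan(.4294,.0423,.06,-97.4)"
```

```text
[[ 0.52719637 -0.09752117  0.011     ]
 [ 0.56231382  0.16235008  0.011     ]] [0.54475509 0.03241445 0.011     ] -7.695990994771947 0.26223330122268335
at [ 0.4038 -0.0738  0.0621] [ 1.7995e+02 -1.0000e-02 -9.7330e+01] F [ 0.5 -0.3 -1. ] t 11.12 w 0.0096 j [ 17.5   7.5 -44.6  -0.  -37.9 -24.8]
[-9.871e-01 -8.840e-02  1.760e-02  2.000e-04]
```

Request:
{"fn": "drive_tool", "kwargs": {"increments": [[[-1,-0.5,-0.05,0,0],[-1,-0.98,-0.09,0,0],[-1,-0.98,-0.09,0,0],[-1,-0.98,-0.09,0,0]]]}}

```text
time_s: 11.62
tcp_pos: [0.4293, 0.0404, 0.0619]
eef_rot: [179.9, -0.0, -97.5]
contact_force: [-0.8, 0.1, -1.9]
gripper_width: 0.0097
gripper_force: 40.0
```

Run:
```python
from h import *
import pickle
np.set_printoptions(precision=4,suppress=True)
m=camera_model('wrist');I=capture('wrist')[:,:,::-1];cv2.imwrite('pics/w4.png',I);pickle.dump(m,open('w4.pkl','wb'))
cv2.imwrite('pics/t4.png',capture('top')[:,:,::-1])
plan(.4294,.0423,.021,-97.5)
```

```text
at [0.4293 0.0399 0.0621] [179.94  -0.03 -97.53] F [-0.3  0.5 -1.2] t 11.72 w 0.0096 j [ 31.7   9.4 -42.1  -0.  -38.5 -39.2]
[-0.0196  0.0018  0.3422 -0.0001]
```

View pics/w4.png

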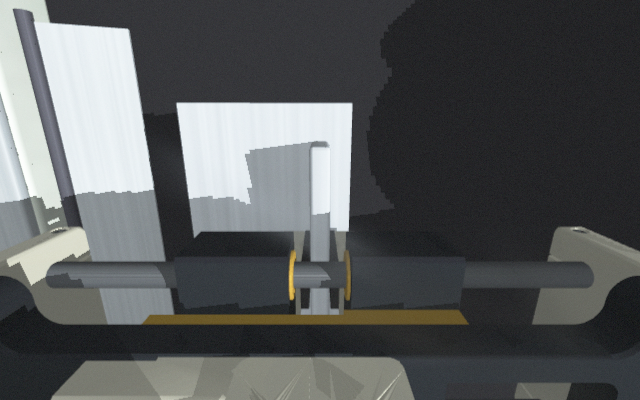

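The wrist view shows the strip held level in the jaws. Its free edge runs from (177,103) to (193,236), and the apron edge, in front of it, runs from (130,28) to (172,322). I'll check the gap and squareness.

Run:
```python
from h import *
import pickle
np.set_printoptions(precision=4,suppress=True)
m=pickle.load(open('w4.pkl','rb'))
yaw=lambda d:np.degrees(np.arctan2(d[1],d[0]))
s=ray(m,[(177.5,103),(192.5,230)],.0457);print('strip edge',s,yaw(s[1]-s[0])-90)
s2=ray(m,[(177.5,103),(352,103)],.0457);print('end edge',s2,yaw(s2[0]-s2[1]))
a=ray(m,[(130,28.5),(171.5,315)],.012);print('apron',a,yaw(a[1]-a[0])-90)
X=np.array([np.cos(np.radians(-7.5)),np.sin(np.radians(-7.5))])
n=ray(m,[(130,28.5)],.012)[0]
print('gap',(a-s[0])[:,:2]@X,(a-s[1])[:,:2]@X)
```

```text
strip edge [[ 0.4949 -0.0489  0.0457]
 [ 0.5054  0.024   0.0457]] -8.153991185894213
end edge [[ 0.4949 -0.0489  0.0457]
 [ 0.4016 -0.0368  0.0457]] -7.424497427058901
apron [[ 0.5276 -0.0979  0.012 ]
 [ 0.5582  0.1055  0.012 ]] -8.57202012785001
gap [0.0387 0.0426] [0.0379 0.0417]
```

Request:
{"fn": "drive_tool", "kwargs": {"increments": [[[-1,0,0,0.2,0],[-1,0,0,0.32,0],[-1,0,0,0.34,0],[-1,0,0,0.34,0],[-1,0,0,0.34,0]]]}}

```text
time_s: 12.35
tcp_pos: [0.4303, 0.0415, 0.0221]
eef_rot: [-180.0, 0.0, -97.4]
contact_force: [-0.3, -0.6, -1.2]
gripper_width: 0.0097
gripper_force: 40.0
```

Request:
{"fn": "drive_tool", "kwargs": {"increments": [[[-1,0,0,0.006,0],[-1,0,0,0.012,0],[-1,0,0,0.012,0]]]}}

```text
time_s: 12.72
tcp_pos: [0.4301, 0.0417, 0.0204]
eef_rot: [-180.0, 0.0, -97.4]
contact_force: [-1.7, -0.9, 4.2]
gripper_width: 0.0098
gripper_force: 40.0
```

Request:
{"fn": "drive_tool", "kwargs": {"increments": [[[-1,0,-0.06,0,0],[-1,0,-0.12,0,0],[-1,0,-0.18,0,0],[-1,0,-0.24,0,0],[-1,0,-0.3,0,0]]]}}

```text
time_s: 13.35
tcp_pos: [0.4638, 0.0362, 0.0204]
eef_rot: [179.8, -0.1, -97.4]
contact_force: [-10.3, 1.6, 16.0]
gripper_width: 0.0099
gripper_force: 40.0
```

Request:
{"fn": "drive_tool", "kwargs": {"increments": [[[-1,0,-0.06,0,0],[-1,0,-0.12,0,0],[-1,0,-0.18,0,0],[-1,0,-0.24,0,0],[-1,0,-0.28,0,0]]]}}

```text
time_s: 13.98
tcp_pos: [0.4975, 0.0321, 0.0204]
eef_rot: [179.8, -0.1, -97.4]
contact_force: [-11.2, 2.2, 14.8]
gripper_width: 0.0098
gripper_force: 40.0
```

Run:
```python
from h import *
import pickle
plan(.4967,.0335,.0204,-97.5)
m=camera_model('wrist');pickle.dump(m,open('w5.pkl','wb'));I=capture('wrist')[:,:,::-1];cv2.imwrite('pics/w5.png',I)
```

```text
at [0.4975 0.0321 0.0204] [ 1.7985e+02 -7.0000e-02 -9.7420e+01] F [-11.2   2.2  14.8] t 13.97 w 0.0098 j [ 26.3  19.  -36.1  -0.  -35.1 -33.7]
[-0.0111  0.0082 -0.      0.0002]
```

View pics/w5.png

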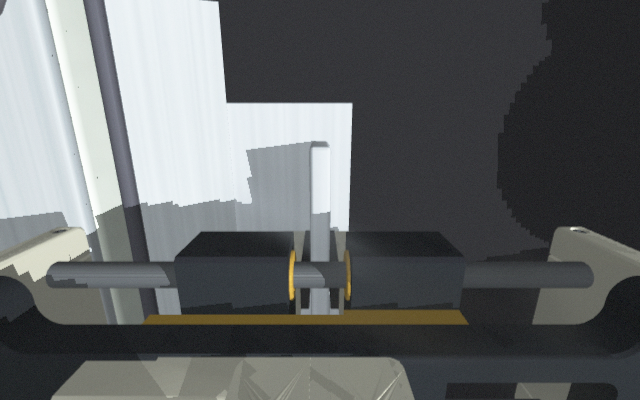

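The strip's end edge runs from (352,103) to (227,103), where it passes under the apron. About 28–30 mm is hidden and it looks square. Now I press a little harder and hold.

Request:
{"fn": "drive_tool", "kwargs": {"increments": [[[-1,0,0,0.005,0],[-1,0,0,0.01,0],[-1,0,0,0.01,0],[-1,0,0,0.01,0],[-1,0,0,0.01,0]]]}}

```text
time_s: 14.65
tcp_pos: [0.4981, 0.0321, 0.0203]
eef_rot: [179.9, -0.1, -97.4]
contact_force: [-9.6, -0.9, 23.7]
gripper_width: 0.0095
gripper_force: 40.0
```

Run:
```python
from h import *
np.set_printoptions(precision=4,suppress=True)
a=cv2.imread('pics/t4.png')
t=capture('top')[:,:,::-1];s=capture('scene')[:,:,::-1]
o=np.vstack([cv2.resize(t[85:235,200:480],(784,420),interpolation=cv2.INTER_CUBIC)]);cv2.imwrite('pics/t5.png',o)
plan(.4967,.0335,.0204,-97.5);x=r.get_state();print(x['moment'],x['qd'],x['gripper_force'])
```

```text
at [0.4982 0.0321 0.0204] [179.95  -0.05 -97.38] F [-9.8 -0.2 24.6] t 14.75 w 0.0097 j [ 26.3  19.  -36.1   0.  -35.  -33.7]
[-0.0099  0.0136 -0.0004  0.0003]
[-0.1783  3.6166 -0.051 ] [ 0.0195 -0.0227 -0.0601  0.0483 -0.0162  0.0129] 40.00966250896454
```

View pics/t5.png

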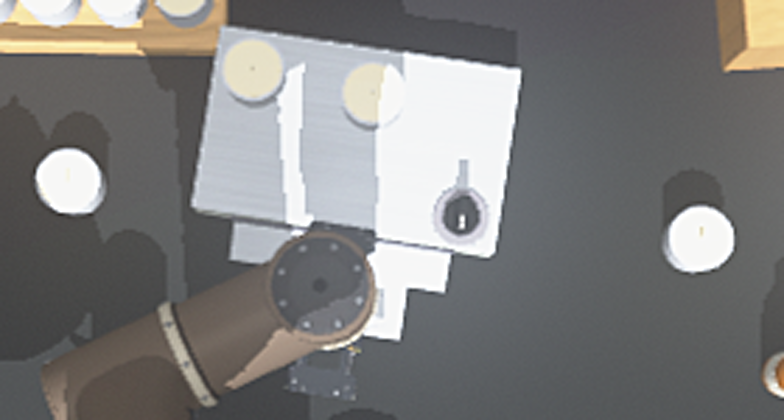

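```bash
python3 -c "
from plant import job
print(job.close_job())"
```

```text
the job is handed in; nothing more can be done
None
```

I turned the knob to its off stop, slid the strip's free edge squarely about 30 mm under the apron, and handed the job in at 14.8 s with the strip gripped at 40 N and pressed down at about 24 N; no verdict came back.

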